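# Draw the lighter out of the packed tray

### The job

The lighter is packed in the tray with the tongs and brush against its sides and the sharpening stone against its far end. Put a fingertip on top of it and, pressing only gently, slide it out endways along the tray floor, away from the stone, until it is well clear, without shifting the tongs, the brush, the stone or the jar and without lifting it while it is still among them. Then pick it up, lay it flat in the small open steel tin and let go.

Things in the scene. Friction and masses are not known exactly. Their poses are not given: they have to be found in the camera images.
- lighter_center (a point): Centre of a flat grey plastic lighter, 82 (x) x 30 (y) x 18 (z) mm, lying flat, far end (+x, steel hood) touching the stone; its way out is its own -x. Flat top (lever flush, fixed) 9 mm above this point. 40-85 g, slides easily on the tray (friction 0.2). Rigid, brittle: never press it on the tray with over 18 N; 2 to 8 N drags it. Once out, grip it across y.
- tray: Polished aluminium tray, fixed, 400 (x) x 290 (y) mm, rim 18 mm high, floor 3 mm thick. Origin at the centre of its underside on the work surface, x along its length away from the robot.
- stone: Grey sharpening stone, loose, 100 (x) x 28 x 18 mm, touching the lighter's far end in line with it; its x axis points away from the lighter. Origin at the centre of its underside. Leave alone.
- tongs: Folded stainless steel tongs, loose, 200 (x) x 40 x 18 mm, lying alongside and touching one flank of the lighter (which side varies); near end 0 to 10 mm nearer the robot than the lighter's near end. Origin at the centre of the underside. Leave alone.
- brush: Grill brush with wide black rubber handle, loose, 200 (x) x 40 x 18 mm, alongside and touching the lighter's other flank, near end likewise. Origin at the centre of the underside. Leave alone.
- jar: Squat glass jar with twist cap, loose, 72 mm across, 75 mm high, standing in the tray against the tool on its side. Origin at the centre of its underside. Leave alone.
- tin: Small open steel tin, fixed, 140 (x) x 110 (y) mm outside, 28 mm high, walls and floor 4 mm, to the left or right of the tray. Origin at the centre of its underside on the work surface.
Things that resemble listed ones, but are neither listed nor needed, are in the scene too. Leave any red look-alike of the part that bears lighter_center alone.

How it is judged:
By the outcome, as a careful person would: the job done as asked, in the order asked, and still so for the second after the job is handed in, with the robot touching nothing.
It also fails if it takes over 72 s, if anything falls off the work surface, if the arm or the gripper's body presses on something with over 40 N, if the wrist force passes 120 N, or if a joint passes its speed limit or range.

### The arm

A 6-joint arm with a two-finger parallel gripper is mounted at the origin on the work surface. World frame = base frame: x ahead of the robot, y to its left, z up, the work surface at z = 0. Lengths are in mm, angles in rad, forces in N, time in s.
With the tool pointing down it reaches from about 400 to 825 mm from the base axis. Payload 7 kg.
Tool frame: the origin (TCP) lies between the finger pads; the fingertips stand 8 mm ahead of it and the grasp point (between the pads) lies 11 mm behind it (finger_overhang is the distance from the TCP to the fingertips, in mm); z points along the fingers, x is the direction in which the jaws open and shut, and the axes are right-handed (so a half turn about z gives the same grasp; the last joint's range is limited). The gripper opens to 88 mm and grips with 3 to 60 N. Pads are 19 mm wide; open, the fingers measure 130 mm over their backs; the gripper's body (78 mm by 193 mm) begins 47 mm behind the grasp point.
Start: joints at [-0.834, 0.359, 0.012, 0, -1.224, -0.288], TCP at [292.844, -608.143, 234.561] pointing down, gripper open.
Joint ranges: [-3.07, 3.07], [-1.43, 2.12], [-1.02, 1.25], [-3.03, 1.67], [-3.05, -0], [-3.03, 3.03]. Speed limits (rad/s): [2.39, 2.39, 3.01, 3.14, 3.14, 3.14].

### API

Orientations are given as a unit quaternion [w, x, y, z].
In Python, from cell import * gives the robot as it stands.
- The arm moves only by the shell command python3 -m jog 'ROWS' [FORCE]. ROWS is JSON, a list of rows, each a list of 7 numbers: the shift along the tool's x, y, z in m, then the turn, a rotation vector about the tool's x, y, z in rad, then the gripper's target within -1 to 1 (shut at 1, half-way at 0, fully open at -1). A call has 1 to 20 rows; each row is the pose to reach, as a shift and turn from the pose commanded when the call began, along the tool's axes at that moment; what a row does not reach only later rows make up. A row lasts 1/8 s, in which the tool goes at most 62.5 mm and 10.7 degrees, less where a joint would pass 70% of its speed; a pose out of reach is approached as far as the arm can. A call with a gripper value outside its range is refused whole. The fingers move at their own pace and stop on an object; FORCE is the grip in N (left out, the last holds). Time passes only in rows, so rows that repeat a pose let the fingers close. It gives the time, the measured TCP pose, the force and the opening at its end, in the units of the state.
- get_obs(): the state, without advancing time (a new reading comes with each control period).
- capture(name): name is "scene" or "top" or "wrist"; returns a dict with "color" (400x640x3 uint8, red, green, blue), "mtx" (3x3 intrinsics, pixels), "rvec" (rotation vector, rad) and "tvec" (3), from world to camera coordinates, as OpenCV has them; the wrist camera has in their place "hand_eye" (4x4, takes a point from camera to tool coordinates, whose origin is the TCP and whose axes are the tool frame's). Camera axes: x right, y down, z forward; pixel columns grow to the right and rows downward; lengths in mm; the calibration is good to about 2 mm. A picture is of the moment at which its call begins: read the wrist's pose just before it. There is no depth.
- hand_in(): hands the job in, once; it reports no verdict.
The state is a dict: "time": time; "q": joint angles; "dq": joint speeds; "joint_efforts": joint torques, N m; "ee_pos": TCP position; "orientation": TCP orientation; "force": force on the tool from outside, world axes, zero at the start; "wrist_torque": the same for the moment, N m; "finger_gap": finger opening in mm.
Only numpy, scipy, OpenCV 4.12 (cv2) and the standard library are available. Lean on these libraries where they do the work, as an engineer would, in place of code of your own. Each camera call takes 0.05 s, during which the arm holds its last target.

## Working session

There is one attempt and no reset: what is moved stays moved. The work goes in short steps, Python scripts to look and compute and a shell command to move; the robot and the scene stay as the last step left them, time stands still between calls to the robot, and variables do not carry over. Pictures are saved under pics/ and viewed, and the job is handed in when it is done.

```bash
mkdir -p pics; python3 - <<'E'
from cell import *
import cv2,json
o=get_obs();print(o)
for n in("scene","top","wrist"):
    c=capture(n);cv2.imwrite(f"pics/{n}0.png",c["color"][:,:,::-1])
    print(n,{k:v for k,v in c.items() if k!="color"})
E
```

```text
{'time': 0.0, 'q': array([-8.33890007e-01,  3.59354143e-01,  1.10770226e-02, -3.69556056e-04,
       -1.22410864e+00, -2.88087314e-01]), 'dq': array([ 2.60789149e-04,  1.50435255e-04, -3.20709302e-06, -6.57825059e-04,
       -2.01548586e-03, -2.35453312e-04]), 'joint_efforts': array([ 1.93058106e-03, -5.82721531e+01,  2.93064827e+01,  6.99710637e+00,
        7.12580950e-03, -1.54967652e-04]), 'ee_pos': array([ 292.65251621, -607.7313074 ,  233.64826562]), 'orientation': array([-7.18482287e-04,  5.32076687e-01,  8.46695776e-01,  3.81502735e-04]), 'force': array([-0.28816739,  0.80945187,  0.18537055]), 'wrist_torque': array([-0.06843699, -0.00081771,  0.02770956]), 'finger_gap': 87.6106301362725}
scene {'mtx': array([[362.20142472,   0.        , 329.87821402],
       [  0.        , 362.20142472, 199.76189893],
       [  0.        ,   0.        ,   1.        ]]), 'rvec': array([ 2.20751082,  0.9606435 , -0.39068395]), 'tvec': array([-415.91276244, -303.77276502, 1179.93162043])}
top {'mtx': array([[390.96853486,   0.        , 318.52644393],
       [  0.        , 390.96853486, 197.61902769],
       [  0.        ,   0.        ,   1.        ]]), 'rvec': array([ 2.14462958, -2.20166094,  0.10888653]), 'tvec': array([ 17.48633556, 610.32819157, 839.51006362])}
wrist {'mtx': array([[302.62467459,   0.        , 319.45372866],
       [  0.        , 302.62467459, 199.25074418],
       [  0.        ,   0.        ,   1.        ]]), 'hand_eye': array([[ 9.99999108e-01,  1.13017399e-03,  7.11824546e-04,
         6.22379594e-01],
       [-1.28781171e-03,  9.57209313e-01,  2.89393631e-01,
        -7.75869628e+01],
       [-3.54299929e-04, -2.89394289e-01,  9.57209914e-01,
        -1.49281762e+02],
       [ 0.00000000e+00,  0.00000000e+00,  0.00000000e+00,
         1.00000000e+00]])}
```

View pics/scene0.png

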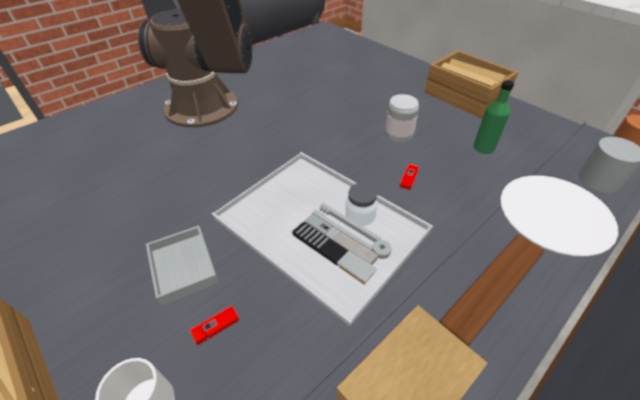

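View pics/top0.png

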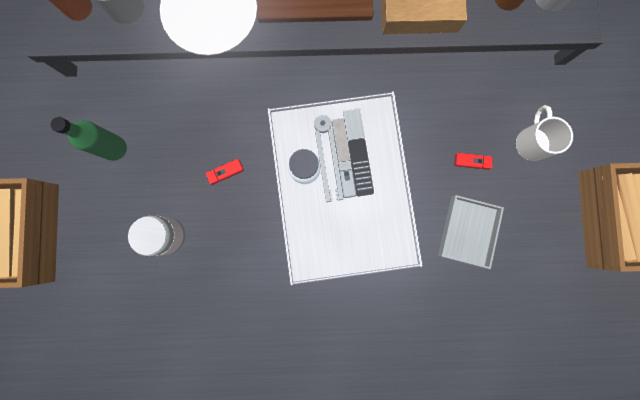

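The scene and top views show the packed tools in the tray, top view around (345,155). The tin is at (472,232). Candidates for the lighter are the grey one between tongs and brush at about (347,178), and red look-alikes at (225,172) and (473,161). By description I take the grey one at (347,178), with the stone behind it at (342,138). Next I'll check it in a close crop.

```bash
cat > h.py <<'E'
import numpy as np,cv2
from scipy.spatial.transform import Rotation as R
from cell import *
def ray(c,px,z,obs=None):
    px=np.atleast_2d(np.array(px,float))
    d=np.c_[(px-c["mtx"][:2,2])/c["mtx"][0,0],np.ones(len(px))]
    if "rvec" in c:
        M=cv2.Rodrigues(c["rvec"])[0];o=-M.T@c["tvec"];D=d@M
    else:
        q=obs["orientation"];T=R.from_quat([q[1],q[2],q[3],q[0]]).as_matrix()
        H=c["hand_eye"];o=obs["ee_pos"]+T@H[:3,3];D=d@(T@H[:3,:3]).T
    return o+D*((z-o[2])/D[:,2])[:,None]
E
python3 - <<'E'
from h import *
c=capture("top");im=c["color"][:,:,::-1]
cv2.imwrite("pics/crop1.png",cv2.resize(im[85:215,280:400],None,fx=4.6,fy=4.6,interpolation=cv2.INTER_CUBIC))
for p,z in [((347,178),21),((342,138),21),((472,232),0),((303,165),75),((345,190),0)]: print(p,ray(c,p,z).round(1))
E
```

```text
(347, 178) [[654.2 -64.   21. ]]
(342, 138) [[746.5 -55.6  21. ]]
(472, 232) [[ 525.5 -346.6    0. ]]
(303, 165) [[676.6  32.8  75. ]]
(345, 190) [[629.5 -60.1   0. ]]
```

View pics/crop1.png

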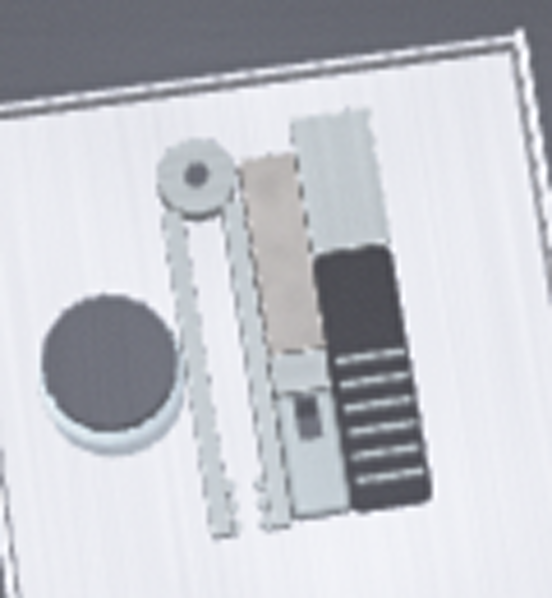

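The crop confirms the choice. It is a grey lighter with a steel hood at its far end, its near edge at about (350,197) in the full image, between the tongs (left) and brush (right), with the tan-grey stone beyond. I'll compute a hover pose over it.

```bash
cat >> h.py <<'E'
def yaw(o):
    q=o["orientation"];T=R.from_quat([q[1],q[2],q[3],q[0]]).as_matrix()
    return T,np.degrees(np.arctan2(T[1,0],T[0,0]))
def to(p,yd):
    o=get_obs();T,y=yaw(o)
    d=T.T@(np.array(p,float)-o["ee_pos"])
    Tz=np.array([[np.cos(np.radians(yd)),np.sin(np.radians(yd)),0],[np.sin(np.radians(yd)),-np.cos(np.radians(yd)),0],[0,0,-1]])
    print("t",o["time"],"tcp",o["ee_pos"].round(1),"yaw",y.round(2),"F",o["force"].round(2),"gap",o["finger_gap"].round(1))
    print("shift",d.round(2),"rot",R.from_matrix(T.T@Tz).as_rotvec().round(4))
E
python3 - <<'E'
from h import *
c=capture("top")
k=np.array([(292,517),(350,510),(272,352),(328,347)])/4.6+[280,85]-.5+.5/4.6
P=ray(c,k,21);print(P.round(1))
n=P[:2].mean(0);f=P[2:].mean(0);print(n,f,np.linalg.norm(n-f),np.degrees(np.arctan2(*(f-n)[1::-1])))
to([*((n+f)/2)[:2],170],186)
E
```

```text
[[611.4 -53.7  21. ]
 [614.1 -82.2  21. ]
 [693.2 -46.5  21. ]
 [695.  -74.2  21. ]]
[612.70886705 -67.95761856  21.        ] [694.13198545 -60.37199964  21.        ] 81.7757043572427 5.3224814956879625Traceback (most recent call last):
  File "<stdin>", line 6, in <module>
  File "h.py", line 20, in to
    print("t",o["time"],"tcp",o["ee_pos"].round(1),"yaw",y.round(2),"F",o["force"].round(2),"gap",o["finger_gap"].round(1))
                                                                                                  ^^^^^^^^^^^^^^^^^^^^^
AttributeError: 'float' object has no attribute 'round'
```

```bash
sed -i 's/o\["finger_gap"\].round(1)/round(float(o["finger_gap"]),1)/; s/o\["time"\],/round(o["time"],3),/' h.py
python3 - <<'E'
from h import *
to([653.4,-64.2,170],185.3)
E
```

```text
t 0.25 tcp [ 292.7 -608.   234.1] yaw 115.71 F [-0.11 -0.88 -0.04] gap 87.1
shift [333.42 560.88  64.33] rot [ 4.0000e-04 -7.0000e-04 -1.2145e+00]
```

```bash
python3 -m jog '[[0.333,0.561,0,0,0,-1.214,1],[0.333,0.561,0,0,0,-1.214,1],[0.333,0.561,0,0,0,-1.214,1],[0.333,0.561,0,0,0,-1.214,1],[0.333,0.561,0,0,0,-1.214,1],[0.333,0.561,0,0,0,-1.214,1],[0.333,0.561,0,0,0,-1.214,1],[0.333,0.561,0,0,0,-1.214,1],[0.333,0.561,0,0,0,-1.214,1],[0.333,0.561,0,0,0,-1.214,1],[0.333,0.561,0,0,0,-1.214,1],[0.333,0.561,0.064,0,0,-1.214,1],[0.333,0.561,0.064,0,0,-1.214,1],[0.333,0.561,0.064,0,0,-1.214,1],[0.333,0.561,0.064,0,0,-1.214,1],[0.333,0.561,0.064,0,0,-1.214,1]]' 20
python3 - <<'E'
from h import *
o=get_obs();c=capture("wrist");im=c["color"][:,:,::-1]
cv2.imwrite("pics/w1.png",im)
to([653.4,-64.2,170],185.3)
E
```

```text
time: 2.25
ee_pos: [654.5, -65.1, 172.5]
orientation: [0.001, -0.046, 0.999, 0.0]
force: [0.2, -0.4, -0.4]
finger_gap: 0.4
t 2.3 tcp [654.3 -65.  172.2] yaw -174.75 F [-0.48  0.24  0.31] gap 0.6
shift [0.84 0.91 2.16] rot [ 0.0001  0.0023 -0.0009]
```

View pics/w1.png

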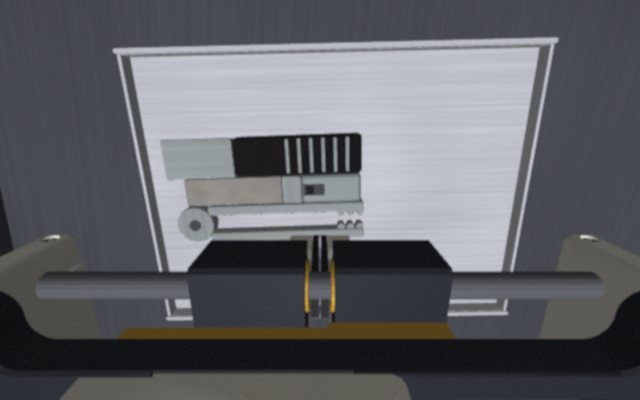

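```bash
python3 - <<'E'
import cv2
im=cv2.imread("pics/w1.png")
cv2.imwrite("pics/w1c.png",cv2.resize(im[120:270,150:390],None,fx=3.3,fy=3.3,interpolation=cv2.INTER_CUBIC))
E
```

```text
(no output)
```

View pics/w1c.png

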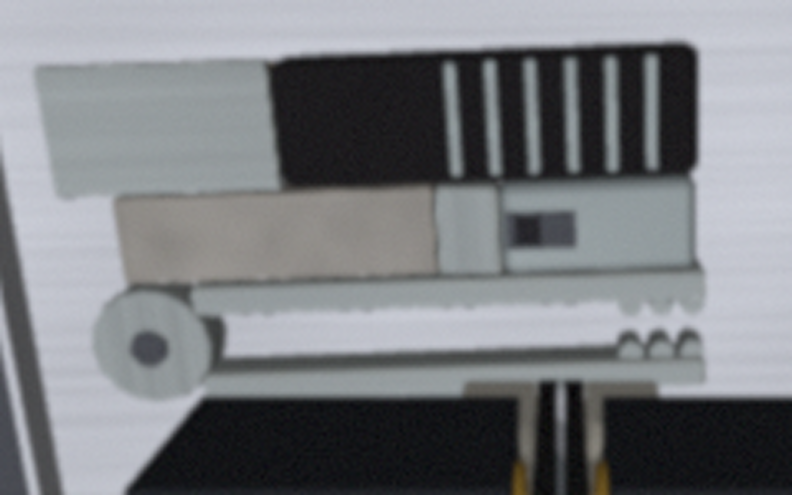

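```bash
python3 - <<'E'
from h import *
o=get_obs();c=capture("wrist")
k=np.array([(693,179),(693,268),(436,186),(436,275)])/3.3+[150,120]-.5+.5/3.3
P=ray(c,k,21,o);print(P.round(1))
n=P[:2].mean(0);f=P[2:].mean(0);print(n,f,np.linalg.norm(n-f),(n+f)/2,np.degrees(np.arctan2(*(f-n)[1::-1])))
# project finger tip
Hi=np.linalg.inv(c["hand_eye"])
for p in [(-21,-9.5,8),(21,-9.5,8),(0,0,8),(0,9.5,8)]:
    q=Hi@[*p,1];u=c["mtx"]@q[:3];u=u[:2]/u[2];print(p,u.round(1),((u-[150,120])*3.3).round())
# brush far-left etc: near ends
for z,pp in((21,[(690,50),(700,300),(703,375),(60,130)]),):
    print(ray(c,np.array(pp)/3.3+[150,120],z,o).round(1))
E
```

```text
[[615.9 -82.1  21. ]
 [612.1 -53.8  21. ]
 [694.2 -72.6  21. ]
 [692.5 -43.9  21. ]]
[614.00484487 -67.95380064  21.        ] [693.35656085 -58.23520046  21.        ] 79.94464346496927 [653.68070286 -63.09450055  21.        ] 6.982525364983131
(-21, -9.5, 8) [282.6 233.8] [438. 376.]
(21, -9.5, 8) [357.3 233.9] [684. 376.]
(0, 0, 8) [320.  249.2] [561. 427.]
(0, 9.5, 8) [319.9 264.1] [561. 476.]
[[ 621.5 -120.2   21. ]
 [ 608.1  -43.1   21. ]
 [ 603.7  -17.6   21. ]
 [ 808.2  -78.9   21. ]]
```

```bash
python3 - <<'E'
from h import *
o=get_obs();c=capture("wrist");t=capture("top")
def a(c,p,q,s,off,o=None):
    P=ray(c,np.array([p,q])/s+off,21,o);d=P[1]-P[0];print(P.round(1).tolist(),np.degrees(np.arctan2(d[1],d[0])).round(2))
for p,q in [((693,179),(115,197)),((690,45),(40,67)),((693,270),(195,285)),((700,380),(210,390))]: a(c,p,q,3.3,[150,120],o)
for p,q in [((350,510),(300,155)),((430,495),(372,110)),((290,517),(243,165)),((237,535),(165,215))]: a(t,p,q,4.6,[280,85])
E
```

```text
[[615.3, -81.8, 21.0], [791.9, -59.5, 21.0]] 7.18
[[621.4, -121.6, 21.0], [812.6, -97.3, 21.0]] 7.24
[[611.4, -52.8, 21.0], [767.6, -33.1, 21.0]] 7.19
[[604.3, -15.8, 21.0], [763.2, 2.7, 21.0]] 6.66
[[613.1, -83.0, 21.0], [791.3, -64.5, 21.0]] 5.95
[[619.5, -122.4, 21.0], [813.4, -101.1, 21.0]] 6.25
[[610.5, -53.6, 21.0], [787.0, -35.9, 21.0]] 5.72
[[602.3, -27.5, 21.0], [762.6, 3.5, 21.0]] 10.95
```

```bash
cat >> h.py <<'E'
def handle_edges(c,cols):
    g=c["color"].astype(float).mean(2);out=[]
    for x in cols:
        col=g[:,x];d=np.where((col[110:200]<60))[0]+110
        # largest run
        r=max(np.split(d,np.where(np.diff(d)>1)[0]+1),key=len)
        a,b=r[0],r[-1]
        def cr(i,j):
            th=90.;return i+(col[i]-th)/(col[i]-col[j]+1e-9)*(j-i)
        out.append((x,cr(a-1,a),cr(b+1,b)))
    return np.array(out)
E
cat > look.py <<'E'
from h import *
import sys
o=get_obs();c=capture("wrist");cv2.imwrite(f"pics/{sys.argv[1]}.png",c["color"][:,:,::-1])
g=c["color"].astype(float).mean(2)
m=(g<60);m[:100]=0;m[210:]=0;ys,xs=np.where(m)
n,l,st,ce=cv2.connectedComponentsWithStats(m.astype(np.uint8));i=1+st[1:,4].argmax();print(st[i],ce[i])
to([653.4,-63.6,60],186.6)
x0,w=st[i][0],st[i][2]
E_=handle_edges(c,range(x0+6,x0+45))
for k in(1,2):
    p=np.polyfit(E_[:,0],E_[:,k],1);r=E_[:,k]-np.polyval(p,E_[:,0]);print("edge",k,"slope",p[0].round(5),"y@300",np.polyval(p,300).round(3),"rms",r.std().round(3))
    P=ray(c,np.c_[E_[[0,-1],0],np.polyval(p,E_[[0,-1],0])],21,o);d=P[1]-P[0];print(P.round(1).tolist(),np.degrees(np.arctan2(d[1],d[0])))
E
python3 look.py w2
python3 -m jog '[[0.05,0,0,0,0,0,1],[0.1,0,0,0,0,0,1],[0.1,0,0,0,0,0,1],[0.1,0,0,0,0,0,1],[0.1,0,0,0,0,0,1],[0.1,0,0,0,0,0,1]]'
python3 look.py w3
```

```text
[ 230  134  130   43 3941] [290.1966506  154.84267952]
t 2.5 tcp [653.9 -64.8 171. ] yaw -174.73 F [-0.19 -0.27  0.29] gap -0.0
shift [  0.39   1.21 110.95] rot [ 0.      0.0005 -0.0233]
edge 1 slope -0.03778 y@300 134.357 rms 0.195
[[740.1, -107.4, 21.0], [703.3, -112.2, 21.0]] -172.5376586575751
edge 2 slope -0.02469 y@300 175.864 rms 0.248
[[739.5, -66.8, 21.0], [701.3, -71.4, 21.0]] -173.20116511984034
time: 3.25
ee_pos: [554.8, -73.8, 170.2]
orientation: [-0.0, -0.046, 0.999, -0.0]
force: [0.2, -0.2, -0.1]
finger_gap: 0.3
[ 128  134  136   43 3935] [191.28792884 154.72223634]
t 3.3 tcp [554.6 -73.8 170.2] yaw -174.73 F [-0.3  -0.6   0.75] gap 0.5
shift [-99.35   1.12 110.11] rot [-0.0001 -0.0006 -0.0232]
edge 1 slope -0.04012 y@300 130.416 rms 0.207
[[739.1, -107.0, 21.0], [702.3, -111.9, 21.0]] -172.40820048178287
edge 2 slope -0.00813 y@300 175.729 rms 0.612
[[742.4, -66.9, 21.0], [704.2, -70.8, 21.0]] -174.17190772052214
```

View pics/w3.png

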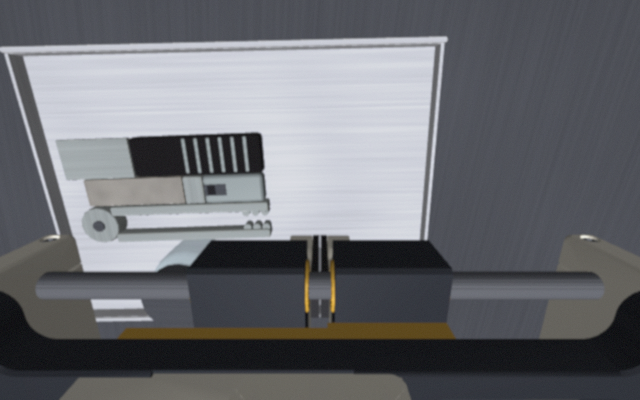

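```bash
python3 -m jog '[[-0.05,0.001,0,0,0,-0.027,1],[-0.099,0.001,0.0,0,0,-0.027,1],[-0.099,0.001,0.05,0,0,-0.027,1],[-0.099,0.001,0.1,0,0,-0.027,1],[-0.099,0.001,0.125,0,0,-0.027,1],[-0.099,0.001,0.125,0,0,-0.027,1],[-0.099,0.001,0.125,0,0,-0.027,1],[-0.099,0.001,0.125,0,0,-0.027,1],[-0.099,0.001,0.125,0,0,-0.027,1]]'
python3 - <<'E'
from h import *
for i in range(3): to([653.5,-63.6,29],186.8); c=capture("wrist")
cv2.imwrite("pics/w4.png",c["color"][:,:,::-1])
c=capture("scene");cv2.imwrite("pics/s4.png",cv2.resize(c["color"][120:320,220:460,::-1],None,fx=3,fy=3,interpolation=cv2.INTER_CUBIC))
E
```

```text
time: 4.42
ee_pos: [653.4, -63.7, 46.9]
orientation: [0.001, -0.06, 0.998, 0.0]
force: [0.0, 1.2, -0.1]
finger_gap: 0.7
t 4.425 tcp [653.4 -63.7  46.9] yaw -173.18 F [ 0.02  1.19 -0.11] gap 0.7
shift [-0.06  0.06 17.92] rot [0.0001 0.0021 0.0004]
t 4.475 tcp [653.2 -63.7  46.7] yaw -173.18 F [ 0.05  0.05 -0.08] gap 0.7
shift [-0.25  0.1  17.71] rot [0.0001 0.0018 0.0003]
t 4.525 tcp [653.1 -63.7  46.5] yaw -173.18 F [ 0.39  0.37 -0.06] gap 0.3
shift [-0.4   0.07 17.46] rot [0.0001 0.0014 0.0004]
```

View pics/w4.png

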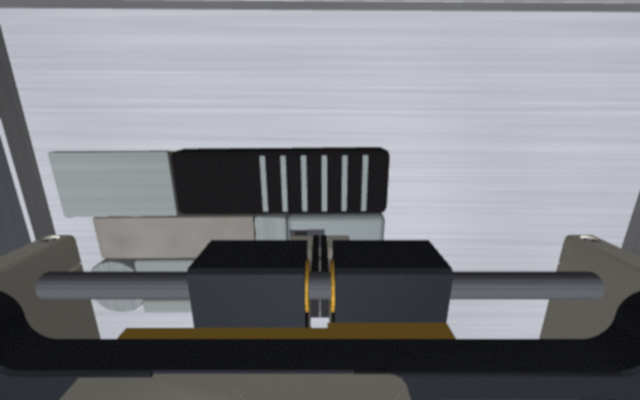

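View pics/s4.png

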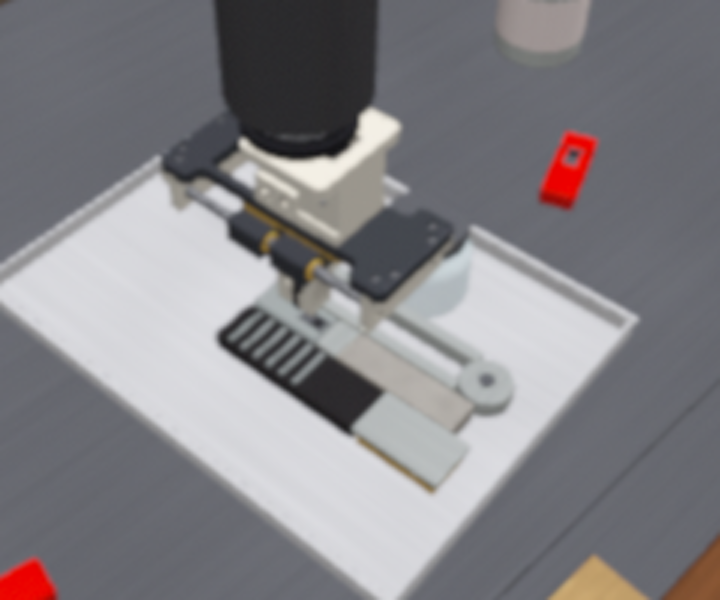

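The wrist view shows the closed fingertips about over the lighter, whose hood/body boundary is at (287,225). In the scene view the gripper body clears the jar. I'll descend gently.

```bash
python3 -m jog '[[0,0,0.006,0,0,0,1],[0,0,0.012,0,0,0,1],[0,0,0.014,0,0,0,1],[0,0,0.014,0,0,0,1],[0,0,0.014,0,0,0,1],[0,0,0.014,0,0,0,1]]'
python3 -m jog '[[0,0,0.0005,0,0,0,1],[0,0,0.001,0,0,0,1],[0,0,0.001,0,0,0,1]]'
python3 -m jog '[[0,0,0.0005,0,0,0,1],[0,0,0.001,0,0,0,1],[0,0,0.001,0,0,0,1]]'
```

```text
time: 5.38
ee_pos: [652.9, -63.8, 31.8]
orientation: [0.0, -0.059, 0.998, 0.0]
force: [0.2, 0.1, -0.4]
finger_gap: 0.5
time: 5.75
ee_pos: [652.7, -63.8, 30.6]
orientation: [-0.0, -0.059, 0.998, -0.0]
force: [0.1, 0.3, 0.1]
finger_gap: 0.6
time: 6.12
ee_pos: [652.7, -63.8, 29.5]
orientation: [-0.0, -0.059, 0.998, -0.0]
force: [0.7, 0.1, -1.0]
finger_gap: 0.5
```

```bash
python3 -m jog '[[0,0,0.0003,0,0,0,1],[0,0,0.0003,0,0,0,1]]'
python3 -m jog '[[0,0,0.0003,0,0,0,1],[0,0,0.0003,0,0,0,1]]'
python3 -m jog '[[0,0,0.0003,0,0,0,1],[0,0,0.0003,0,0,0,1]]'
```

```text
time: 6.38
ee_pos: [652.8, -63.8, 29.4]
orientation: [0.0, -0.059, 0.998, -0.0]
force: [-0.4, -0.6, 2.7]
finger_gap: 0.8
time: 6.62
ee_pos: [652.9, -63.8, 29.4]
orientation: [0.0, -0.06, 0.998, -0.0]
force: [-0.2, -0.7, 4.1]
finger_gap: 0.4
time: 6.88
ee_pos: [652.9, -63.8, 29.3]
orientation: [0.0, -0.06, 0.998, -0.0]
force: [-2.4, -0.2, 7.0]
finger_gap: 0.5
```

```bash
python3 -m jog '[[0,0,-0.0002,0,0,0,1],[0,0,-0.0002,0,0,0,1],[0,0,-0.0002,0,0,0,1]]'
python3 -m jog '[[0,0,0,0,0,0,1],[0,0,0,0,0,0,1]]'
```

```text
time: 7.25
ee_pos: [652.9, -63.9, 29.3]
orientation: [0.0, -0.06, 0.998, -0.0]
force: [-1.4, 0.4, 6.5]
finger_gap: 0.4
time: 7.5
ee_pos: [652.9, -63.8, 29.4]
orientation: [0.0, -0.06, 0.998, -0.0]
force: [-1.2, -0.3, 6.5]
finger_gap: 0.3
```

```bash
python3 -m jog '[[0.001,0,-0.0001,0,0,0,1],[0.003,0,-0.0001,0,0,0,1],[0.006,0,-0.0001,0,0,0,1],[0.009,0,-0.0001,0,0,0,1],[0.012,0,-0.0001,0,0,0,1],[0.015,0,-0.0001,0,0,0,1],[0.015,0,-0.0001,0,0,0,1]]'
python3 - <<'E'
from h import *
for i in range(2): to([653.5,-63.6,29],186.8); c=capture("wrist")
cv2.imwrite("pics/w5.png",c["color"][:,:,::-1])
E
```

```text
time: 8.38
ee_pos: [637.8, -65.6, 29.4]
orientation: [0.0, -0.06, 0.998, -0.0]
force: [0.5, 0.5, 6.6]
finger_gap: 0.5
t 8.375 tcp [637.8 -65.6  29.4] yaw -173.18 F [0.47 0.48 6.63] gap 0.5
shift [-15.81   0.1    0.37] rot [-0.      0.0006  0.0004]
t 8.425 tcp [637.8 -65.6  29.3] yaw -173.17 F [-0.32  0.41  7.13] gap 0.5
shift [-15.82   0.09   0.34] rot [-0.      0.0004  0.0005]
```

View pics/w5.png

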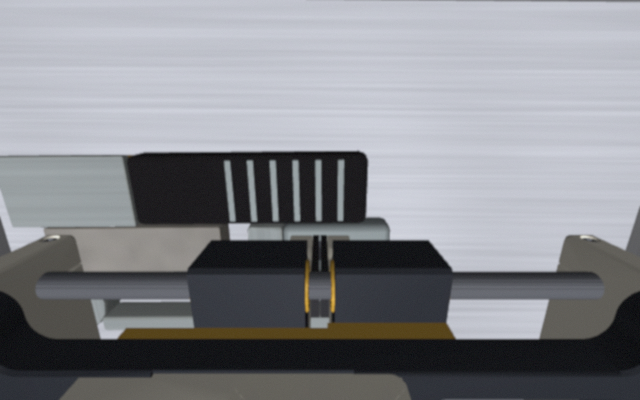

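The wrist view shows a gap between the stone (228,235) and the lighter (248,235). The lighter's near end has moved past the brush end (388 vs 367), and the brush looks unmoved. I'll keep dragging.

```bash
python3 -m jog '[[0.002,0,-0.0002,0,0,0,1],[0.005,0,-0.0002,0,0,0,1],[0.008,0,-0.0002,0,0,0,1],[0.011,0,-0.0002,0,0,0,1],[0.014,0,-0.0002,0,0,0,1],[0.017,0,-0.0002,0,0,0,1],[0.02,0,-0.0002,0,0,0,1],[0.023,0,-0.0002,0,0,0,1],[0.025,0,-0.0002,0,0,0,1],[0.025,0,-0.0002,0,0,0,1]]'
python3 - <<'E'
from h import *
for i in range(2): to([653.5,-63.6,29],186.8); c=capture("wrist")
cv2.imwrite("pics/w6.png",c["color"][:,:,::-1])
c=capture("top");cv2.imwrite("pics/t6.png",cv2.resize(c["color"][85:215,280:400,::-1],None,fx=4.6,fy=4.6,interpolation=cv2.INTER_CUBIC))
E
```

```text
time: 9.72
ee_pos: [612.8, -68.6, 29.3]
orientation: [0.0, -0.059, 0.998, -0.0]
force: [1.1, 0.2, 6.0]
finger_gap: 0.6
t 9.725 tcp [612.8 -68.6  29.3] yaw -173.18 F [1.11 0.17 6.01] gap 0.6
shift [-41.05   0.17   0.34] rot [-0.      0.0001  0.0003]
t 9.775 tcp [612.8 -68.7  29.3] yaw -173.18 F [ 0.4  -0.01  6.73] gap 0.7
shift [-41.06   0.18   0.32] rot [-0.0001 -0.      0.0003]
```

View pics/w6.png

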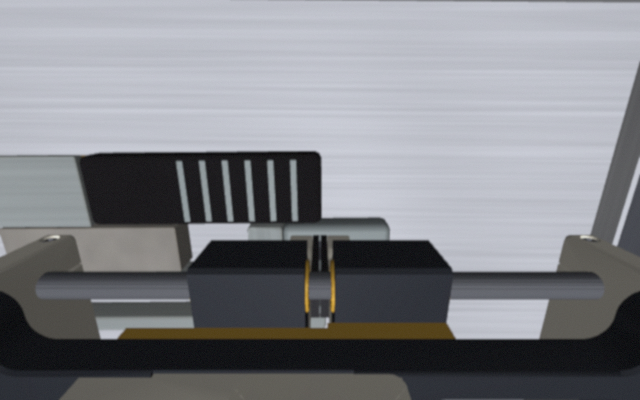

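View pics/t6.png

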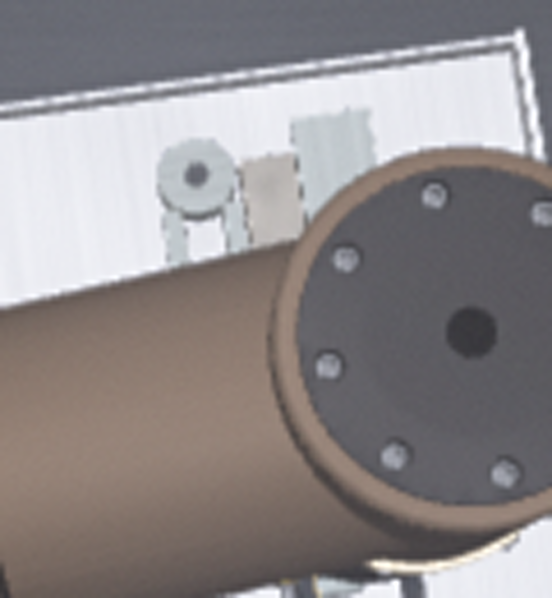

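The wrist view shows the lighter (250–388, 225) still under the fingers, with the brush edge on the same row as before. In the top view the tongs hinge (197,175), stone and brush far ends match the first picture. I'll continue.

```bash
python3 -m jog '[[0.002,0,-0.0001,0,0,0,1],[0.005,0,-0.0001,0,0,0,1],[0.008,0,-0.0001,0,0,0,1],[0.011,0,-0.0001,0,0,0,1],[0.014,0,-0.0001,0,0,0,1],[0.017,0,-0.0001,0,0,0,1],[0.02,0,-0.0001,0,0,0,1],[0.023,0,-0.0001,0,0,0,1],[0.026,0,-0.0001,0,0,0,1],[0.029,0,-0.0001,0,0,0,1],[0.032,0,-0.0001,0,0,0,1],[0.035,0,-0.0001,0,0,0,1],[0.038,0,-0.0001,0,0,0,1],[0.04,0,-0.0001,0,0,0,1],[0.04,0,-0.0001,0,0,0,1]]'
python3 - <<'E'
from h import *
c=capture("wrist");to([653.5,-63.6,29],186.8)
cv2.imwrite("pics/w7.png",c["color"][:,:,::-1])
E
```

```text
time: 11.75
ee_pos: [572.8, -73.3, 29.3]
orientation: [-0.0, -0.059, 0.998, 0.0]
force: [-0.0, 0.8, 5.9]
finger_gap: 0.6
t 11.8 tcp [572.8 -73.4  29.3] yaw -173.19 F [0.07 0.47 5.9 ] gap -0.1
shift [-81.24   0.13   0.3 ] rot [ 0.     -0.0003  0.0002]
```

View pics/w7.png

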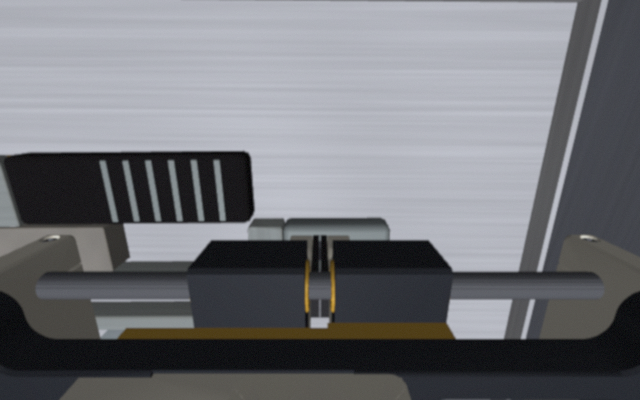

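```bash
python3 -m jog '[[0.002,0,-0.0001,0,0,0,1],[0.005,0,-0.0001,0,0,0,1],[0.008,0,-0.0001,0,0,0,1],[0.011,0,-0.0001,0,0,0,1],[0.014,0,-0.0001,0,0,0,1],[0.017,0,-0.0001,0,0,0,1],[0.02,0,-0.0001,0,0,0,1],[0.023,0,-0.0001,0,0,0,1],[0.026,0,-0.0001,0,0,0,1],[0.029,0,-0.0001,0,0,0,1],[0.032,0,-0.0001,0,0,0,1],[0.035,0,-0.0001,0,0,0,1],[0.038,0,-0.0001,0,0,0,1],[0.042,0,-0.0001,0,0,0,1],[0.046,0,-0.0001,0,0,0,1],[0.049,0,-0.0001,0,0,0,1],[0.05,0,-0.0001,0,0,0,1],[0.05,0,-0.0001,0,0,0,1]]'
python3 -m jog '[[0,0,-0.005,0,0,0,1],[0,0,-0.02,0,0,0,1],[0,0,-0.05,0,0,0,1],[0,0,-0.08,0,0,0,1],[0,0,-0.08,0,0,0,1],[0,0,-0.08,0,0,0,1]]'
python3 - <<'E'
from h import *
for i in range(2):o=get_obs();c=capture("wrist")
to([521,-79,90],96.8)
cv2.imwrite("pics/w8.png",c["color"][:,:,::-1])
c=capture("scene");cv2.imwrite("pics/s8.png",cv2.resize(c["color"][120:320,220:460,::-1],None,fx=3,fy=3,interpolation=cv2.INTER_CUBIC))
E
```

```text
time: 14.05
ee_pos: [523.2, -79.3, 29.3]
orientation: [-0.0, -0.059, 0.998, -0.0]
force: [-0.5, 0.6, 5.8]
finger_gap: 0.7
time: 14.8
ee_pos: [523.4, -79.2, 109.7]
orientation: [0.0, -0.059, 0.998, 0.0]
force: [1.0, -0.3, -0.8]
finger_gap: 0.4
t 14.9 tcp [523.  -79.3 108.9] yaw -173.2 F [-0.25 -0.39  0.07] gap 0.4
shift [ 1.97  0.54 18.87] rot [-9.0000e-04 -1.0000e-03  1.5709e+00]
```

View pics/w8.png

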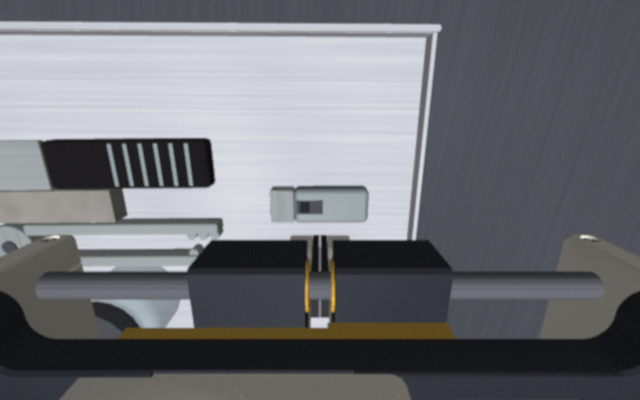

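View pics/s8.png

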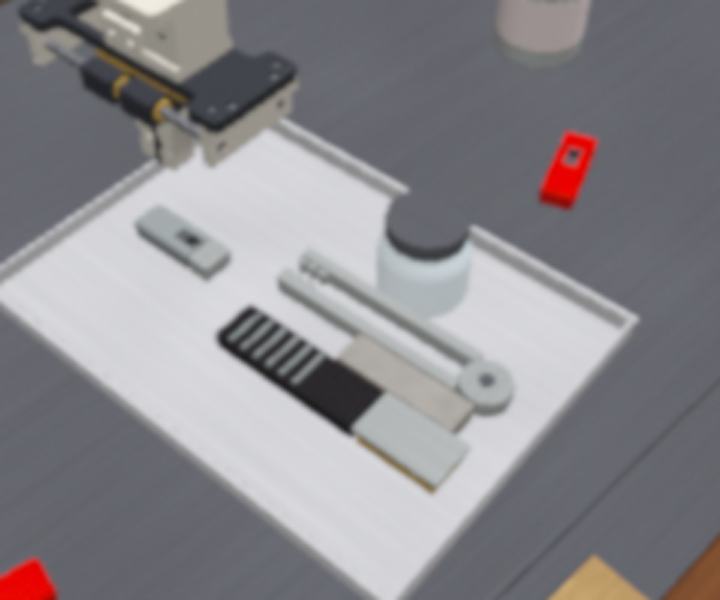

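The lighter is clear of the pack, at (320,204) in the wrist view, and the tools look where they were. Next I'll measure the lighter and the tin.

```bash
python3 - <<'E'
from h import *
o=get_obs();c=capture("wrist")
k=np.array([(368,186.5),(366,222),(271,187),(271,222)])
P=ray(c,k,21,o);print(P.round(1));print(P.mean(0))
d=P[:2].mean(0)-P[2:].mean(0);print(np.degrees(np.arctan2(-d[1],-d[0])))
t=capture("top");im=t["color"][:,:,::-1];
cv2.imwrite("pics/tin.png",cv2.resize(im[185:280,425:520],None,fx=6,fy=6,interpolation=cv2.INTER_CUBIC))
cv2.imwrite("pics/t8.png",cv2.resize(im[85:295,270:430],None,fx=2.8,fy=2.8,interpolation=cv2.INTER_CUBIC))
E
```

```text
[[ 486.3 -100.4   21. ]
 [ 482.9  -70.    21. ]
 [ 564.1  -90.6   21. ]
 [ 561.9  -60.4   21. ]]
[523.81002944 -80.36216587  21.        ]
7.0259048702405416
```

View pics/tin.png

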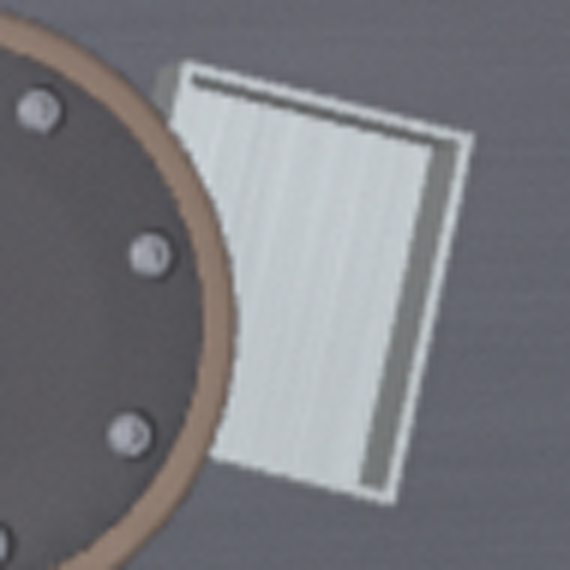

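View pics/t8.png

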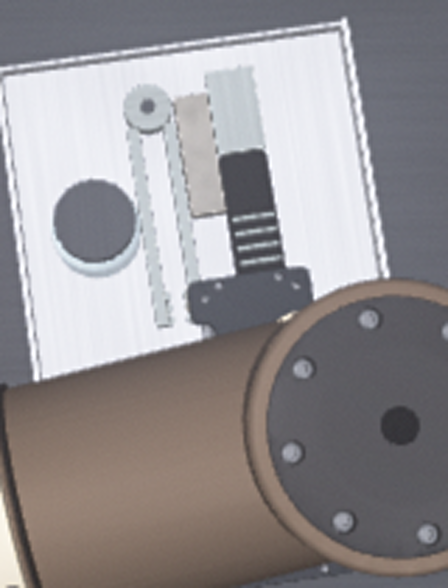

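```bash
python3 - <<'E'
from h import *
t=capture("top")
k=np.array([(182,60),(473,132),(393,505)])/6+[425,185]-.5+.5/6
P=ray(t,k,28);print(P.round(1));c=(P[0]+P[2])/2;print("tin c",c.round(1),np.linalg.norm(P[0]-P[1]),np.linalg.norm(P[1]-P[2]))
d=P[1]-P[2];print("yaw",np.degrees(np.arctan2(d[1],d[0])));d=P[0]-P[1];print(np.degrees(np.arctan2(d[1],d[0]))-90)
to([523.5,-79.8,90],96.9)
E
```

```text
[[ 609.6 -302.8   28. ]
 [ 580.  -409.1   28. ]
 [ 444.4 -370.    28. ]]
tin c [ 527.  -336.4   28. ] 110.34578752892656 141.03073043407116
yaw -16.079069287426133
-15.571767591618212
t 15.1 tcp [523.3 -79.3 108.8] yaw -173.18 F [ 0.08 -0.13 -0.22] gap 0.8
shift [-0.15 -0.51 18.79] rot [-1.1000e-03 -9.0000e-04  1.5694e+00]
```

```bash
python3 -m jog '[[0,-0.0005,0,0,0,0.18,-1],[0,-0.0005,0,0,0,0.36,-1],[0,-0.0005,0,0,0,0.54,-1],[0,-0.0005,0,0,0,0.72,-1],[0,-0.0005,0,0,0,0.9,-1],[0,-0.0005,0,0,0,1.08,-1],[0,-0.0005,0,0,0,1.26,-1],[0,-0.0005,0,0,0,1.44,-1],[0,-0.0005,0.01,0,0,1.569,-1],[0,-0.0005,0.018,0,0,1.569,-1],[0,-0.0005,0.018,0,0,1.569,-1],[0,-0.0005,0.018,0,0,1.569,-1],[0,-0.0005,0.018,0,0,1.569,-1]]'
python3 - <<'E'
from h import *
for i in range(2):o=get_obs();c=capture("wrist")
to([523.5,-79.8,13],96.9)
cv2.imwrite("pics/w9.png",c["color"][:,:,::-1])
E
```

```text
time: 16.73
ee_pos: [523.9, -79.7, 91.6]
orientation: [0.0, 0.663, 0.749, 0.0]
force: [-0.7, -0.1, 0.5]
finger_gap: 87.9
t 16.825 tcp [523.9 -79.7  91.6] yaw 96.95 F [-0.53  0.36  0.08] gap 88.0
shift [-5.000e-02 -4.200e-01  7.864e+01] rot [ 0.0005 -0.      0.0008]
```

View pics/w9.png

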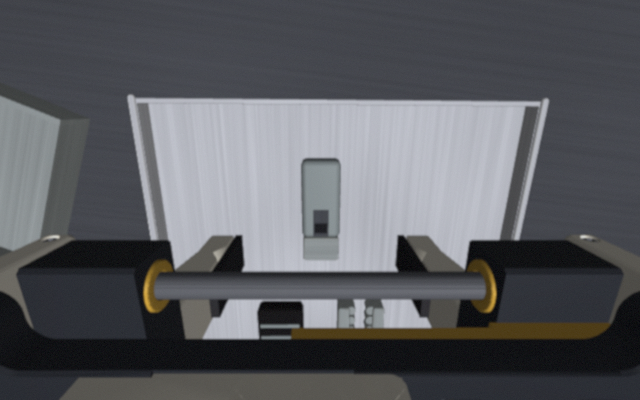

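The wrist view shows the lighter centred between the open fingers at (321,205) and square to them. I'll go down and grip.

```bash
python3 -m jog '[[0,0,0.02,0,0,0,-1],[0,0,0.04,0,0,0,-1],[0,0,0.055,0,0,0,-1],[0,0,0.066,0,0,0,-1],[0,0,0.073,0,0,0,-1],[0,0,0.077,0,0,0,-1],[0,0,0.077,0,0,0,-1],[0,0,0.077,0,0,0,-1],[0,0,0.077,0,0,0,-1]]'
python3 -m jog '[[0,0,0,0,0,0,0],[0,0,0,0,0,0,0.2],[0,0,0,0,0,0,0.3],[0,0,0,0,0,0,0.5],[0,0,0,0,0,0,0.6],[0,0,0,0,0,0,0.7],[0,0,0,0,0,0,0.7],[0,0,0,0,0,0,0.7],[0,0,0,0,0,0,0.7]]' 12
```

```text
time: 17.95
ee_pos: [524.0, -79.7, 14.7]
orientation: [0.0, 0.663, 0.749, 0.0]
force: [-0.3, 0.1, 0.6]
finger_gap: 87.6
time: 19.08
ee_pos: [523.7, -79.8, 14.3]
orientation: [-0.0, 0.663, 0.748, -0.0]
force: [0.3, 0.3, -0.3]
finger_gap: 29.7
```

```bash
python3 -m jog '[[0,0,-0.005,0,0,0,0.7],[0,0,-0.02,0,0,0,0.7],[0,0,-0.05,0,0,0,0.7],[0,0,-0.08,0,0,0,0.7],[0,0,-0.1,0,0,0,0.7],[0,0,-0.1,0,0,0,0.7],[0,0,-0.1,0,0,0,0.7],[0,0,-0.1,0,0,0,0.7]]'
python3 - <<'E'
from h import *
to([527,-336.4,90],74.2)
c=capture("wrist");cv2.imwrite("pics/w10.png",c["color"][:,:,::-1])
E
```

```text
time: 20.08
ee_pos: [523.1, -79.8, 113.6]
orientation: [-0.0, 0.663, 0.748, -0.001]
force: [-0.3, -0.4, -0.2]
finger_gap: 30.1
t 20.075 tcp [523.1 -79.8 113.6] yaw 96.91 F [-0.35 -0.45 -0.18] gap 30.1
shift [-255.17  -26.98   23.67] rot [-1.500e-03  3.000e-04  3.964e-01]
```

View pics/w10.png

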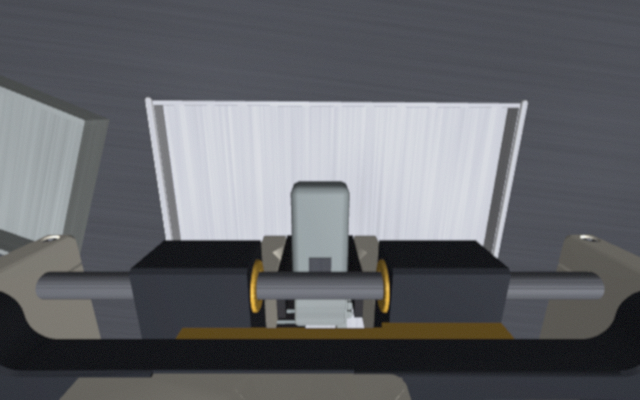

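The wrist view shows the lighter held straight between the pads, at (320,230). I'll carry it over to the tin.

```bash
python3 -m jog '[[-0.04,-0.004,0,0,0,0.1,0.7],[-0.08,-0.008,0,0,0,0.2,0.7],[-0.12,-0.013,0,0,0,0.3,0.7],[-0.16,-0.017,0,0,0,0.396,0.7],[-0.2,-0.021,0,0,0,0.396,0.7],[-0.235,-0.025,0,0,0,0.396,0.7],[-0.255,-0.027,0,0,0,0.396,0.7],[-0.255,-0.027,0,0,0,0.396,0.7],[-0.255,-0.027,0,0,0,0.396,0.7],[-0.255,-0.027,0,0,0,0.396,0.7]]'
python3 - <<'E'
from h import *
for i in range(2):o=get_obs();c=capture("wrist")
to([527,-336.4,40],74.2)
cv2.imwrite("pics/w11.png",c["color"][:,:,::-1])
E
```

```text
time: 21.38
ee_pos: [527.8, -335.2, 114.4]
orientation: [-0.0, 0.797, 0.604, 0.0]
force: [-0.5, 0.6, -0.6]
finger_gap: 29.7
t 21.475 tcp [ 527.9 -335.3  114.6] yaw 74.3 F [ 0.74  0.91 -0.72] gap 30.2
shift [-1.28 -0.57 74.59] rot [ 0.0003 -0.0001  0.0017]
```

View pics/w11.png

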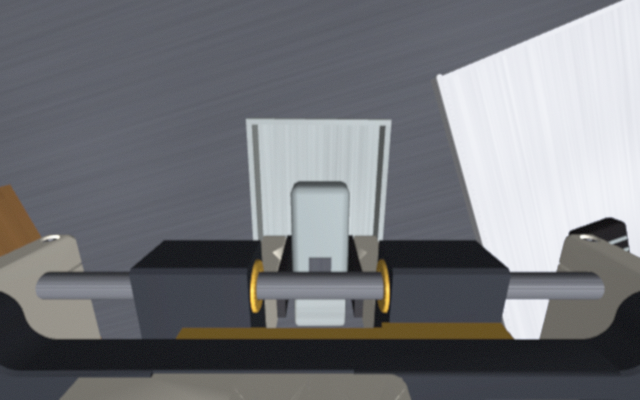

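```bash
python3 - <<'E'
from h import *
o=get_obs();c=capture("wrist")
P=ray(c,[(247,120),(391,121)],28,o);T,y=yaw(o);print(P.round(1),((P-o["ee_pos"])@T).round(1))
E
```

```text
[[ 446.6 -368.2   28. ]
 [ 476.6 -263.7   28. ]] [[-53.6 -69.3  86.6]
 [ 55.1 -68.7  86.6]]
```

The tin's rim corners at (247,120) and (391,121) put the grasp within about 1 mm of its centre. I'll lower.

```bash
python3 -m jog '[[-0.001,0,0.03,0,0,0,0.7],[-0.001,0,0.06,0,0,0,0.7],[-0.001,0,0.08,0,0,0,0.7],[-0.001,0,0.09,0,0,0,0.7],[-0.001,0,0.096,0,0,0,0.7],[-0.001,0,0.096,0,0,0,0.7],[-0.001,0,0.096,0,0,0,0.7],[-0.001,0,0.096,0,0,0,0.7]]'
python3 -m jog '[[0,0,0.001,0,0,0,0.7],[0,0,0.001,0,0,0,0.7],[0,0,0.001,0,0,0,0.7]]'
```

```text
time: 22.52
ee_pos: [527.7, -337.2, 19.1]
orientation: [0.0, 0.797, 0.603, 0.0]
force: [0.2, -0.3, 0.2]
finger_gap: 30.1
time: 22.9
ee_pos: [527.3, -337.1, 17.4]
orientation: [-0.0, 0.797, 0.603, -0.0]
force: [0.6, 0.2, 0.1]
finger_gap: 29.6
```

```bash
python3 -m jog '[[0,0,0.0005,0,0,0,0.7],[0,0,0.001,0,0,0,0.7],[0,0,0.001,0,0,0,0.7]]'
python3 -m jog '[[0,0,0.0005,0,0,0,0.7],[0,0,0.0005,0,0,0,0.7],[0,0,0.0005,0,0,0,0.7]]'
```

```text
time: 23.28
ee_pos: [527.3, -337.1, 16.3]
orientation: [-0.0, 0.797, 0.603, -0.0]
force: [0.0, 0.5, 0.4]
finger_gap: 30.2
time: 23.65
ee_pos: [527.4, -337.1, 15.9]
orientation: [0.0, 0.797, 0.603, 0.0]
force: [-0.2, 0.7, -1.5]
finger_gap: 30.0
```

```bash
python3 -m jog '[[0,0,0.0004,0,0,0,0.7],[0,0,0.0004,0,0,0,0.7],[0,0,0.0004,0,0,0,0.7]]'
python3 -m jog '[[0,0,0.0003,0,0,0,0.7],[0,0,0.0003,0,0,0,0.7],[0,0,0.0003,0,0,0,0.7]]'
```

```text
time: 24.02
ee_pos: [527.4, -337.1, 15.5]
orientation: [0.0, 0.797, 0.603, 0.0]
force: [0.2, 0.7, 0.6]
finger_gap: 29.4
time: 24.4
ee_pos: [527.4, -337.1, 15.4]
orientation: [0.0, 0.797, 0.603, 0.0]
force: [-1.0, 1.4, 2.6]
finger_gap: 30.1
```

Contact with the tin floor. I'll open to about 46 mm, hold, then rise.

```bash
python3 -m jog '[[0,0,0,0,0,0,0.25],[0,0,0,0,0,0,0.1],[0,0,0,0,0,0,0],[0,0,0,0,0,0,0],[0,0,0,0,0,0,0],[0,0,0,0,0,0,0]]'
python3 -m jog '[[0,0,-0.01,0,0,0,0],[0,0,-0.04,0,0,0,0],[0,0,-0.08,0,0,0,0],[0,0,-0.14,0,0,0,0],[0,0,-0.2,0,0,0,0],[0,0,-0.2,0,0,0,0],[0,0,-0.2,0,0,0,0],[0,0,-0.2,0,0,0,0]]'
python3 - <<'E'
from h import *
c=capture("wrist");cv2.imwrite("pics/w12.png",c["color"][:,:,::-1])
c=capture("scene");cv2.imwrite("pics/s12.png",c["color"][:,:,::-1])
c=capture("top");cv2.imwrite("pics/t12.png",cv2.resize(c["color"][85:215,280:400,::-1],None,fx=4.6,fy=4.6,interpolation=cv2.INTER_CUBIC))
E
```

```text
time: 25.15
ee_pos: [527.3, -337.1, 15.2]
orientation: [-0.0, 0.797, 0.603, 0.0]
force: [-0.7, -0.1, -0.1]
finger_gap: 43.6
time: 26.15
ee_pos: [526.6, -336.8, 214.1]
orientation: [-0.001, 0.797, 0.603, -0.001]
force: [0.2, 0.1, -0.9]
finger_gap: 44.2
```

View pics/w12.png

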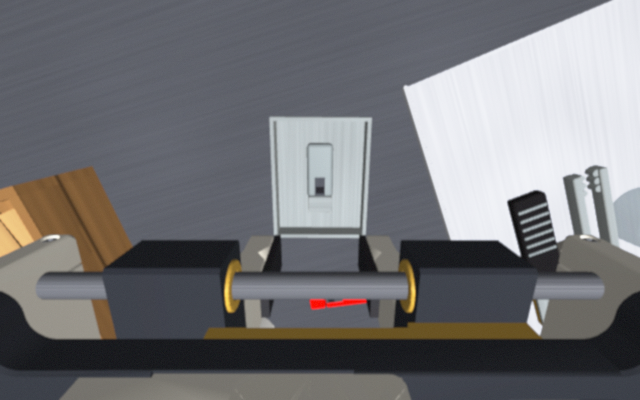

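View pics/s12.png

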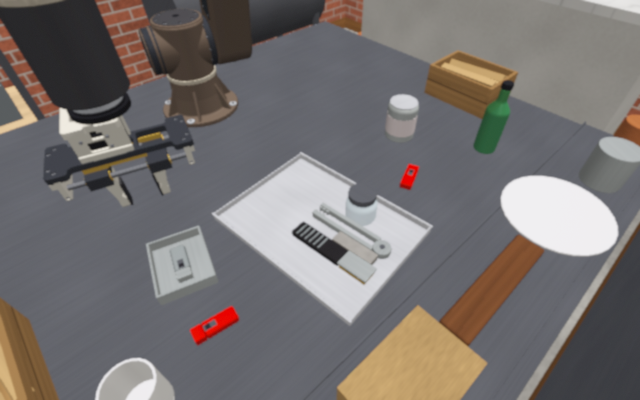

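View pics/t12.png

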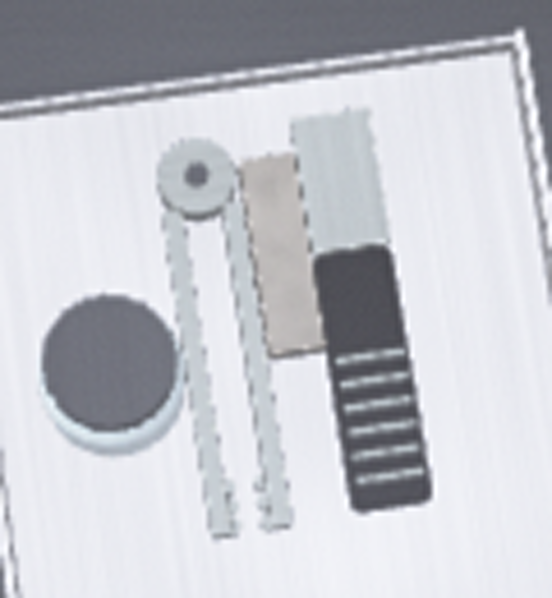

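The lighter lies flat in the middle of the tin, at (320,175) in the wrist view and (181,263) in the scene view. In the top view the tongs, brush, stone and jar sit on the same pixels as in the first picture. I'm handing in.

```bash
python3 -c "
from cell import *
print(hand_in())"
```

```text
the job is handed in; nothing more can be done
None
```

The lighter is lying flat near the middle of the steel tin, released, and I handed the job in at about 26 s.

- **Slide out:** I pressed the closed fingertips on top with about 6 to 7 N and slid it about 130 mm straight out. Its far end finished roughly 40 mm clear of the tongs.
- **Pick and place:** I gripped it across its width with 12 N and carried it to the tin. I lowered it until it touched the floor (about 2.6 N), then opened the fingers and raised them 200 mm.
- **Last checks:** In the final top view the tongs, brush, stone and jar sit on the same pixels as before the job. The red look-alikes also look unmoved in the scene view.
- **Disagreement:** The top and wrist cameras differed by about 1° on the lighter's heading (6° and 7.2°). I used 6.8°, and sideways force during the slide stayed under about 1 N.

No check failed.

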